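# Drift a duct cover plate into line and fit the next cap screw

## Task

The three-eared cover plate on the duct stub hangs on one fitted screw and its two open holes do not line up with the hidden holes of the flange beneath. Work the tapered drift pin gently down through either open hole, feeling for the flange's hole and letting the pin find its own way without forcing it, until its shoulder sits on the plate; leave it standing there and then fit the large cap screw into the other open hole, fully home with its head flat on the plate. Do not shove the duct, plate or pin hard, and leave the stop pin, the small flanged screw, the wire brush and the magnet where they are.

Things in the scene. Friction and masses are not known exactly. Their poses are not given: they have to be found in the camera images.
- duct: Fixed duct stub, upright: base plate 170 x 170 x 10 mm, galvanised pipe 90 mm across, and on top a dark, rigid three-eared flange 10 mm thick, upper face 100 mm above the bench, mostly hidden by the plate. Origin at bench level on the pipe's axis, z up. Bolt holes on a circle of 70 mm radius, by the drawing at 0, +120 and -120 degrees from the duct's x axis; open beneath down to the base plate
- fitted_screw (a point): Top of the screw already fitted, loosely, through the plate's slot into the duct, at duct x = 70 mm, y = 0: shank 16 mm, washer 34 mm, head 24 mm across, its top 126 mm above the bench
- flange_mark1 (a point): Drawn place of the flange's hole under plate_hole1 (duct x = -35, y = +61 mm, on the flange's upper face). The flange was tacked on askew: the whole flange is shifted up to 6.5 mm along the duct's x axis and turned up to 0.053 rad about the fitted screw, either way, unmeasured, so the real hole, 20 mm across, lies anywhere up to 11 mm from this point
- flange_mark2 (a point): The same for the flange's hole under plate_hole2 (duct x = -35, y = -61 mm); shifted and turned together with the other
- plate: Loose aluminium plate, rounded triangle 6 mm thick, about 0.3 kg, on the flange (upper face 106 mm above the bench). Its slotted ear (slot 17 mm wide, 34 mm long, along plate x) hangs on the fitted screw; it slides and turns on the oiled flange with slight friction. Origin: middle of the slot, underside; x from the plate's middle to the slot. Brass plug in the middle, top 25 mm above the underside
- plate_hole1 (a point): Centre of one open hole of the cover plate (20 mm across), on the plate's upper face; at plate x = -105, y = +61 mm
- plate_hole2 (a point): Centre of the other open hole of the cover plate (20 mm across), on the plate's upper face; at plate x = -105, y = -61 mm
- drift: The drift pin: turned steel, 0.4 kg, 128 mm long, standing point down in a rack hole with its shoulder on the rack's top. Origin at the point, z up along its axis. From the point: flat tip 6 mm across, even taper to 19 mm at 56 mm, straight oiled 19 mm shank to the shoulder at 80 mm, then a knurled round head 30 mm across from 80 to 128 mm, by which it is gripped
- drift_tip (a point): Centre of the drift pin's point
- drift_shoulder (a point): Centre of the drift pin's shoulder face (the underside of its head), 80 mm above the point; it meets the plate's upper face when the pin is fully home
- bolt: The large cap screw, to be fitted: 0.1 kg, shank 14 mm across and 50 mm long with a 3 mm chamfer to 10 mm at the end, round head 21 mm across and 14 mm tall with a dark socket. It hangs head up in a rack hole. Origin at the end of the shank, z up along the axis towards the head
- bolt_tip (a point): Centre of the large cap screw's shank end
- bolt_seat (a point): Centre of the underside of the large cap screw's head, 50 mm above the shank's end; it meets the plate's upper face when home
- pin_rack: Fixed rack of folded grey plate that holds the drift pin and a stop pin, 60 x 150 mm, top 90 mm above the bench, three 20 mm holes in a row along its y axis at -45, 0 and 45 mm. Origin at bench level under its middle. Drift pin and stop pin stand in the two end holes, either way round
- bolt_rack: Fixed rack like the other but with 16 mm holes, top 90 mm above the bench; the large cap screw and a small flanged screw hang in its end holes, either way round
- stop_pin: Bystander in the pin rack: short stop pin, 54 mm long, blunt 19 mm shank, smaller smooth head 24 mm across standing 24 mm above the rack. Origin at its lower end
- small_bolt: Bystander in the bolt rack: small flanged screw, shank 12 mm across and 35 mm long, thin flange 26 mm across under a head 18 mm across and 12 mm tall. Origin at its lower end
- wire_brush: Bystander: wire brush with a wooden handle, 200 mm long and 42 mm wide, lying on the bench to the left of and beyond the duct; origin under its middle
- magnet: Bystander: flat red triangular welding magnet, about 90 mm on a side and 14 mm thick, lying to the right of and beyond the duct; origin under its middle

How it is judged:
On the way, in this order (a step that is already met when the one before it is completed fails the run):
1. the drift pin is fully home in one open hole, shoulder on the plate, plate flat on the flange ((distance between drift_shoulder and plate_hole1 below 0.004 m or distance between drift_shoulder and plate_hole2 below 0.004 m) and angle between drift's own z axis and vertical below 0.08 rad and z of plate in the frame of duct below 0.103 m and angle between plate's own z axis and vertical below 0.03 rad), for 0.2 s.
2. the large cap screw is fully home in the other open hole ((horizontal distance between bolt_seat and plate_hole1 below 0.005 m or horizontal distance between bolt_seat and plate_hole2 below 0.005 m) and z of bolt_seat in the frame of plate below 0.009 m and angle between bolt's own z axis and vertical below 0.08 rad), for 0.2 s.
At the end, for the whole second after the job is handed in: Drift pin in one open hole, large cap screw in the other, both upright (0.08 rad); pin's shoulder within 4 mm of its hole mouth's centre, screw head within 3 mm of the plate and 5 mm of its hole's centre; plate flat on the flange (3 mm, 0.03 rad); all three at rest (all of step 1 and all of step 2 and linear speed of each of drift, bolt, plate below 0.02 m/s); the robot touches nothing.
It fails at once if the drift pin is forced against the duct and its flange with more than 12 N (contact force between drift and duct above 12 N).
It fails at once if the drift pin is forced against the cover plate with more than 25 N (contact force between drift and plate above 25 N).
It fails at once if the cap screw is forced against the plate with more than 25 N (contact force between bolt and plate above 25 N).
It fails at once if the stop pin, small flanged screw, wire brush or magnet is moved more than 40 mm (distance of any of stop_pin, small_bolt, wire_brush, magnet from where it was at the start of the episode above 0.04 m).
It also fails if it takes over 69 s, if anything falls off the work surface, if the arm or the gripper's body presses on something with over 40 N, if the wrist force passes 120 N, or if a joint passes its speed limit or range.

## Robot

A 7-joint arm with a two-finger parallel gripper is mounted at the origin on the work surface. World frame = base frame: x ahead of the robot, y to its left, z up, the work surface at z = 0. Lengths are in m, angles in rad, forces in N, time in s.
With the tool pointing down it reaches from about 0.35 to 0.9 m from the base axis. Payload 7.2 kg.
Tool frame: the origin (TCP) lies at the very end of the fingers, on their centre line; the grasp point (between the pads) lies 19 mm behind it (grip_point_offset is the distance from the TCP to the grasp point, in m); z points along the fingers, y is the line along which they close (so a half turn about z gives the same grasp; the last joint's range is limited). The gripper opens to 88 mm and grips with 3 to 60 N. Pads are 20 mm wide; open, the fingers measure 115 mm over their backs; the gripper's body (75 mm by 178 mm) begins 61 mm behind the grasp point.
Start: joints at [-1.301, 0.411, -0.013, 1.596, 0.006, 1.134, -0.082], TCP at [0.207, 0.59, 0.223] pointing down, gripper open.
Joint ranges: [-2.95, 2.95], [-0.29, 1.99], [-1.47, 1.44], [0.14, 2.54], [-1.03, 4.17], [0.13, 1.85], [-2.86, 2.86]. Speed limits (rad/s): [2.39, 2.39, 3.01, 3.01, 3.14, 3.14, 3.14].

## Interface

Orientations are given as a unit quaternion [x, y, z, w].
In Python, from workcell import observe, capture, sign_off, grip_point_offset gives the robot as it stands.
- The arm moves only by the tool apply_moves, never from a script. Its argument "steps" is a list of rows, each a list of 3 entries, a list of its own where there are three numbers: the shift along the tool's x, y, z as a fraction of full scale, then the turn about the tool's z as a fraction of full scale, then the opening, from 0 (shut) to 1 (fully open). In form: [[[dx, dy, dz], roll, hand], ...]. A call has 1 to 12 rows; each row is the pose to reach, as a shift and turn from the pose commanded when the call began, along the tool's axes at that moment; what a row does not reach only later rows make up. Full scale, the value 1, is 0.3 m for a shift and 30 degrees for a turn. A row lasts 1/10 s, in which the tool goes at most 50 mm and 8.59 degrees, less where a joint would pass 70% of its speed; a pose out of reach is approached as far as the arm can. A call with a number of a shift or a turn outside -1 to 1 is refused whole. A call with a gripper value outside its range is refused whole. The fingers move at their own pace and stop on an object; "squeeze" is the grip in N (left out, the last holds). Time passes only in rows, so rows that repeat a pose let the fingers close. It gives the time, the measured TCP pose, the force, the opening and the grip force at its end, in the units of the state.
- observe(): the state, without advancing time (a new reading comes with each control period).
- capture(name): name is "scene" or "side" or "wrist"; returns a dict with "frame" (480x640x3 uint8, red, green, blue), "intrinsics" (3x3 intrinsics, pixels), "dist" ([k1, k2, p1, p2, k3] as OpenCV has them; the pictures are not rectified), "rvec" (rotation vector, rad) and "tvec" (3), from world to camera coordinates, as OpenCV has them; the wrist camera has in their place "hand_eye" (4x4, takes a point from camera to tool coordinates, whose origin is the TCP and whose axes are the flange's). Camera axes: x right, y down, z forward; pixel columns grow to the right and rows downward; lengths in m; the calibration is good to about 2 mm. A picture is of the moment at which its call begins: read the wrist's pose just before it. There is no depth.
- sign_off(): hands the job in; it is judged then, once.
The state is a dict: "time_s": time; "q": joint angles; "dq": joint speeds; "joint_torque": joint torques, N m; "eef_pos": TCP position; "tcp_rot": TCP orientation; "force": force on the tool from outside, world axes, zero at the start; "torque": the same for the moment, N m; "width": finger opening in m; "finger_force": force on a finger pad.
Only numpy, scipy, OpenCV 4.12 (cv2) and the standard library are available. Lean on these libraries where they do the work, as an engineer would, in place of code of your own. Each camera call takes 0.05 s, during which the arm holds its last target. There are 200 camera calls.

## Working session

There is one attempt and no reset: what is moved stays moved. The work goes in short steps, Python scripts to look and compute and a tool call to move; the robot and the scene stay as the last step left them, time stands still between calls to the robot, and variables do not carry over. Pictures are saved under pics/ and viewed, at most 10 in all, crops included, and the job is handed in when it is done.

Besides the shell and the picture viewer there is one more tool, called after ">>>" by a JSON object that holds its "api" and its "payload", one argument or row to a line. apply_moves: Moves the arm, as the interface text tells. Its arguments: {"type":"object","properties":{"steps":{"type":"array"},"squeeze":{"type":"number"}},"required":["steps"]}

```bash
ls; mkdir -p pics
python3 - <<'E'
from workcell import observe,capture,grip_point_offset
import cv2,numpy as np
s=observe();print(s['time_s'],s['eef_pos'],s['tcp_rot'],s['force'],s['width'],grip_point_offset)
for n in['scene','side']:
    c=capture(n);cv2.imwrite(f'pics/{n}0.png',c['frame'][:,:,::-1])
    R=cv2.Rodrigues(np.array(c['rvec'],float))[0];print(n,-R.T@np.array(c['tvec']).ravel(),R[2],c['intrinsics'],c['dist'])
    np.savez(f'{n}0.npz',**{k:np.array(v) for k,v in c.items()})
E
```

```text
pics
0.0 [0.20701585 0.58918634 0.2218243 ] [ 1.68084887e-01  9.85772200e-01 -7.97187100e-04 -6.94693445e-05] [-0.01481944  0.60656097 -0.28614659] 0.08780266986210294 0.0187
scene [0.94630832 0.27325362 0.72287719] [-0.51472456 -0.37882266 -0.76912419] [[451.57676242   0.         316.37929577]
 [  0.         451.57676242 237.01623567]
 [  0.           0.           1.        ]] [-0.04203246  0.          0.          0.          0.        ]
side [0.44006786 0.62703494 0.75103818] [ 0.09289129 -0.69818685 -0.7098636 ] [[454.56675092   0.         317.81502264]
 [  0.         454.56675092 229.22401316]
 [  0.           0.           1.        ]] [-0.08853709  0.          0.          0.          0.        ]
```

View pics/scene0.png

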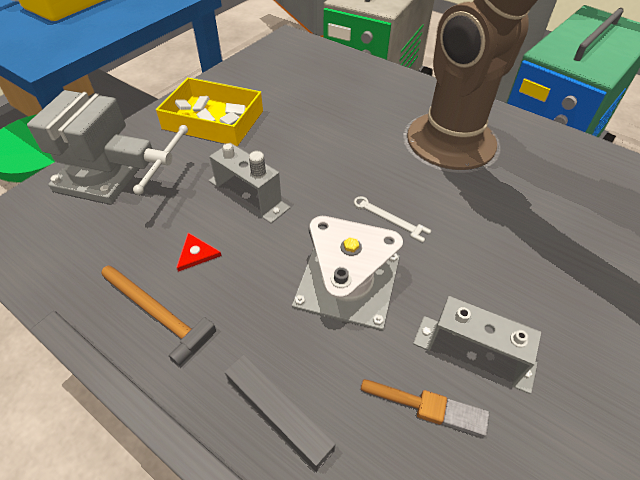

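View pics/side0.png

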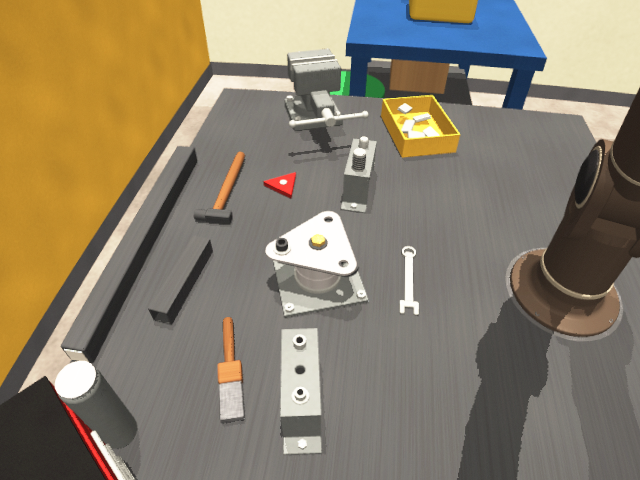

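Scene view: the drift's head is at about (257,156), and the open holes are at (323,226) and (386,240). The fitted screw is at (341,275) and the bolt rack heads are at (463,314) and (521,338). The side view shows the same things at (360,152), (328,219), (343,264), (282,243), (299,341) and (300,394). Next I refine these and enlarge the details.

```bash
cat > h.py <<'E'
import numpy as np,cv2
from scipy.spatial.transform import Rotation as Ro
def cam(n):
    return dict(np.load(n,allow_pickle=True))
def ray(c,p):
    u=cv2.undistortPoints(np.array([[p]],float),c['intrinsics'],c['dist'])[0,0]
    if 'T' in c: R,o=c['T'][:3,:3],c['T'][:3,3]
    else:
        Rc=cv2.Rodrigues(c['rvec'].astype(float))[0]; R=Rc.T; o=-Rc.T@c['tvec'].ravel()
    return o,R@np.array([u[0],u[1],1])
def plane(c,p,z):
    o,d=ray(c,p); return o+d*(z-o[2])/d[2]
def tri(c1,p1,c2,p2):
    A=[];b=[]
    for c,p in((c1,p1),(c2,p2)):
        o,d=ray(c,p);d=d/np.linalg.norm(d);P=np.eye(3)-np.outer(d,d);A.append(P);b.append(P@o)
    return np.linalg.lstsq(np.vstack(A),np.hstack(b),rcond=None)[0]
def wrist(name):
    from workcell import observe,capture
    s=observe();c=capture('wrist');E=np.eye(4);E[:3,:3]=Ro.from_quat(s['tcp_rot']).as_matrix();E[:3,3]=s['eef_pos']
    c={k:np.array(v) for k,v in c.items()};c['T']=E@c['hand_eye'];c['tcp']=E
    np.savez(name+'.npz',**c);cv2.imwrite(f'pics/{name}.png',c['frame'][:,:,::-1]);return s,c
def totool(E,v): # world shift -> tool full-scale fractions
    return E[:3,:3].T@np.array(v)/0.3
E
python3 - <<'E'
from h import *
a,b=cam('scene0.npz'),cam('side0.npz')
for n,p,q,z in[('drift',(257,155),(360,152),.138),('stop',(228,148),(364,140),.114),('h1',(323,226),(328,219),.106),('h2',(386,240),(343,264),.106),('screw',(341,274),(282,243),.126),('plug',(351,244),(318,240),.125),('bA',(463,314),(299,341),.103),('bB',(521,338),(300,394),.103)]:
    print(n,tri(a,p,b,q).round(4),plane(a,p,z).round(4),plane(b,q,z).round(4))
A=a['frame'][285:385,410:550];B=b['frame'][320:410,265:345]; C=a['frame'][205:300,290:410]
r=lambda x,w,h:cv2.resize(x,(w,h),interpolation=cv2.INTER_CUBIC)
o=np.hstack([r(A,420,300),r(B,380,300)]);o=np.vstack([o,np.hstack([r(C,400,300),r(b['frame'][205:280,260:360],400,300)])])
cv2.imwrite('pics/crop.png',o[:,:,::-1])
E
```

```text
drift [ 0.4573 -0.2328  0.1408] [ 0.4547 -0.2356  0.138 ] [ 0.4574 -0.2362  0.138 ]
stop [ 0.4519 -0.3229  0.1125] [ 0.4536 -0.3207  0.114 ] [ 0.4517 -0.3218  0.114 ]
h1 [ 0.5075 -0.0351  0.1095] [ 0.5054 -0.0364  0.106 ] [ 0.5077 -0.0394  0.106 ]
h2 [0.4654 0.0731 0.1039] [0.4657 0.0724 0.106 ] [0.466  0.0767 0.106 ]
screw [0.5843 0.0562 0.1243] [0.5855 0.0571 0.126 ] [0.5838 0.0574 0.126 ]
plug [0.5186 0.0326 0.1177] [0.5236 0.0353 0.125 ] [0.5178 0.0398 0.125 ]
bA [0.5212 0.2468 0.1033] [0.5208 0.2467 0.103 ] [0.5213 0.2468 0.103 ]
bB [0.5057 0.3362 0.102 ] [0.5069 0.3365 0.103 ] [0.5053 0.3361 0.103 ]
```

View pics/crop.png

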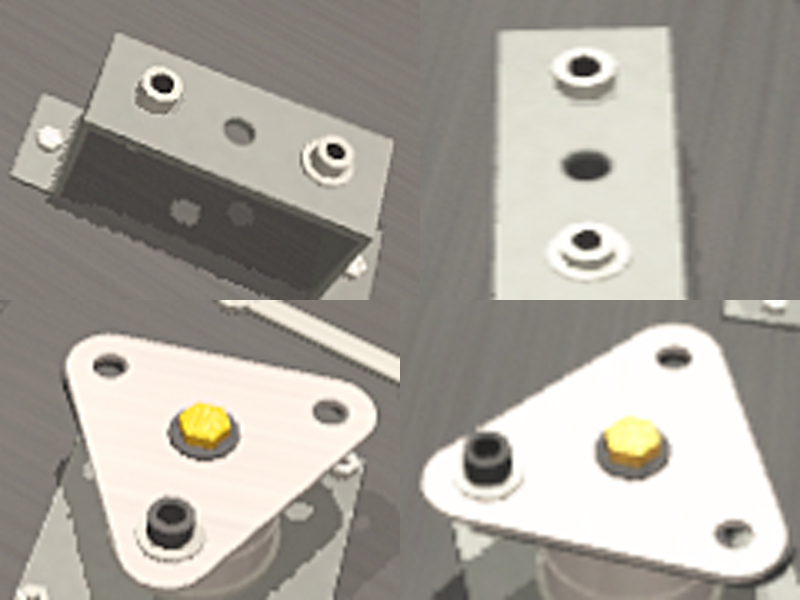

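The left-hand bolt rack head, scene (463,314), is a plain cap screw. The one at (521,338) has a wide flange, so it's the small bystander. The triangulated heights agree with the given sizes. Next I go above the plate for a closer look.

>>> {"api": "apply_moves", "payload": {
  "steps": [
    [[-0.8,-0.71,-0.13],0,1],
    [[-0.8,-0.71,-0.13],0,1],
    [[-0.8,-0.71,-0.13],0,1],
    [[-0.8,-0.71,-0.13],0,1],
    [[-0.8,-0.71,-0.13],0,1],
    [[-0.8,-0.71,-0.13],0,1],
    [[-0.8,-0.71,-0.13],0,1],
    [[-0.8,-0.71,-0.13],0,1]
  ],
  "squeeze": 30
}}

```text
time_s: 0.9
eef_pos: [0.3651, 0.3058, 0.2622]
tcp_rot: [0.171, 0.985, 0.0, 0.001]
force: [-0.3, 0.4, 0.4]
width: 0.0881
finger_force: 0.0
```

>>> {"api": "apply_moves", "payload": {
  "steps": [
    [[-0.8,-0.71,-0.13],0,1],
    [[-0.8,-0.71,-0.13],0,1],
    [[-0.8,-0.71,-0.13],0,1],
    [[-0.8,-0.71,-0.13],0,1],
    [[-0.8,-0.71,-0.13],0,1],
    [[-0.8,-0.71,-0.13],0,1],
    [[-0.8,-0.71,-0.13],0,1],
    [[-0.8,-0.71,-0.13],0,1]
  ]
}}

```text
time_s: 1.7
eef_pos: [0.5201, 0.0262, 0.3006]
tcp_rot: [0.17, 0.985, -0.001, 0.0]
force: [0.7, -0.2, -0.3]
width: 0.0879
finger_force: 0.0
```

Run:
```python
from h import *
s,c=wrist('w1');print(s['time_s'],s['eef_pos'],c['hand_eye'].round(3),c['T'].round(3),c['intrinsics'][0,0],s['force'])
```

```text
1.7 [0.52012765 0.02620529 0.3005836 ] [[ 0.    -0.967 -0.253  0.069]
 [ 1.     0.     0.    -0.002]
 [-0.    -0.253  0.967 -0.161]
 [ 0.     0.     0.     1.   ]] [[ 0.335  0.911  0.239  0.454]
 [ 0.942 -0.324 -0.086  0.048]
 [-0.001  0.254 -0.967  0.462]
 [ 0.     0.     0.     1.   ]] 332.24726770836315 [ 0.65338768 -0.20360044 -0.29481822]
```

View pics/w1.png

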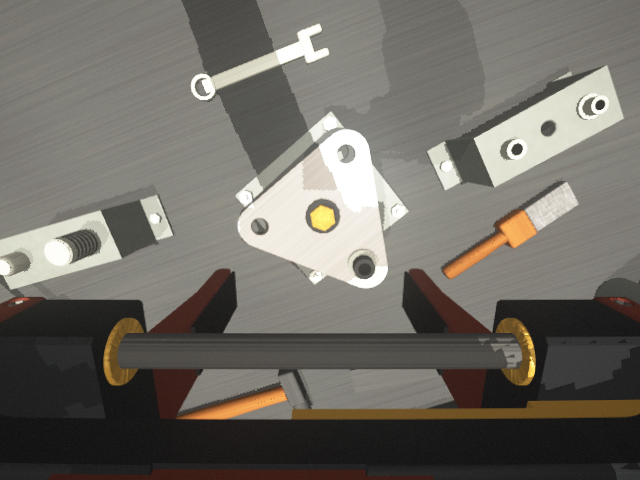

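The wrist view shows the holes at (346,153) and (260,226), and the base bolts at (330,122), (247,196), (316,275) and (397,211). The bolt head is at (515,149).

Run:
```python
from h import *
c=cam('w1.npz');g=cv2.cvtColor(c['frame'],cv2.COLOR_RGB2GRAY)
for n,p in(('h(346)',(346,153)),('h(260)',(260,226))):
    x,y=p;w=g[y-16:y+17,x-16:x+17];m=(w<115).astype(np.uint8)
    cs,_=cv2.findContours(m,cv2.RETR_EXTERNAL,cv2.CHAIN_APPROX_NONE)
    k=[q for q in cs if cv2.pointPolygonTest(q,(16,16),False)>=0 or cv2.contourArea(q)>60]
    k=max(k,key=cv2.contourArea);e=cv2.fitEllipse(k);q=(e[0][0]+x-16,e[0][1]+y-16);print(n,q,e[1],plane(c,q,.106))
B=np.array([plane(c,p,.013)[:2] for p in((330,122),(247,196),(316,275),(397,211))]);print(B,B.mean(0))
print('screw',plane(c,(364,264),.126),'bolt',plane(c,(515,148),.104))
r=lambda p:cv2.resize(c['frame'][p[1]-18:p[1]+18,p[0]-18:p[0]+18],(400,400),interpolation=cv2.INTER_CUBIC)
cv2.imwrite('pics/c1.png',np.hstack([r((346,153)),r((260,226))])[:,:,::-1])
```

```text
Traceback (most recent call last):
ValueError: max() iterable argument is empty
```

Run:
```python
from h import *
c=cam('w1.npz');g=cv2.cvtColor(c['frame'],cv2.COLOR_RGB2GRAY)
r=lambda p:cv2.resize(c['frame'][p[1]-18:p[1]+18,p[0]-18:p[0]+18],(400,400),interpolation=cv2.INTER_CUBIC)
cv2.imwrite('pics/c1.png',np.hstack([r((346,153)),r((260,226))])[:,:,::-1])
B=np.array([plane(c,p,.013)[:2] for p in((330,122),(247,196),(316,275),(397,211))]);print(B,B.mean(0))
print('screw',plane(c,(364,264),.126),'bolt',plane(c,(515,148),.104))
print(g[153,328:366],g[226,242:280])
for n,p in(('h(346)',(346,153)),('h(260)',(260,226))):
    x,y=p;w=g[y-16:y+17,x-16:x+17];t,m=cv2.threshold(w,0,1,cv2.THRESH_BINARY_INV+cv2.THRESH_OTSU)
    cs,_=cv2.findContours(m,cv2.RETR_EXTERNAL,cv2.CHAIN_APPROX_NONE)
    for k in cs:
        if cv2.contourArea(k)>60: e=cv2.fitEllipse(k);q=(e[0][0]+x-16,e[0][1]+y-16);print(n,t,q,e[1],plane(c,q,.106))
```

```text
[[ 0.42317146  0.07342415]
 [ 0.47505721 -0.0632945 ]
 [ 0.6131628  -0.01371948]
 [ 0.56269341  0.12198164]] [0.51852122 0.02959795]
screw [0.57862528 0.05424559 0.126     ] bolt [0.51805108 0.24201032 0.104     ]
[255 255 255 255 255 255 255 255 254 235 236 235 235 217 149 149 151 150
 145 135 139 165 161 164 163 160 152 222 254 255 255 255 255 255 255 255
 255 255] [237 235 235 233 235 236 235 236 220 134 135 140 142 143 140 120  97  98
  96 103 140 171 158 140  99 101 147 223 238 239 238 238 237 238 237 238
 237 236]
h(346) 204.0 (346.53893661499023, 153.09395599365234) (15.387834548950195, 18.269290924072266) [0.46431494 0.07430684 0.106     ]
h(260) 180.0 (259.4887638092041, 226.09625816345215) (16.26150131225586, 17.41886329650879) [ 0.50587332 -0.04007499  0.106     ]
```

View pics/c1.png

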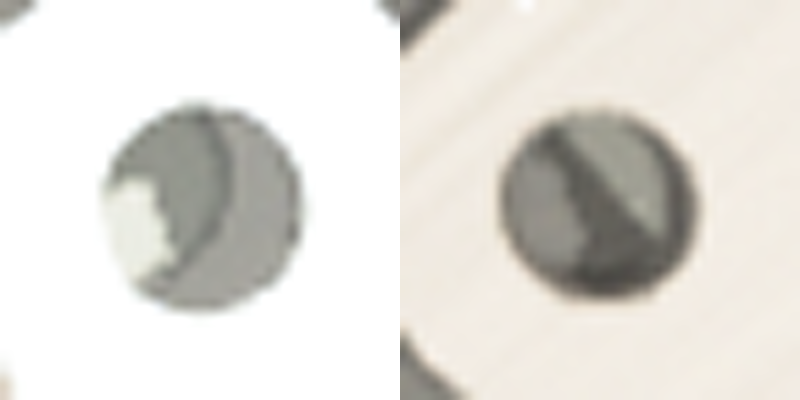

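The left crop (hole A, plate_hole1) shows the flange's hole edge as an arc, with the hole displaced left by about 7 mm. Hole B is less clear. I'll look closer from lower down.

>>> {"api": "apply_moves", "payload": {
  "steps": [
    [[-0.1,-0.07,0.37],0,1],
    [[-0.1,-0.07,0.37],0,1],
    [[-0.1,-0.07,0.37],0,1],
    [[-0.1,-0.07,0.37],0,1],
    [[-0.1,-0.07,0.37],0,1]
  ]
}}

```text
time_s: 2.25
eef_pos: [0.54, 0.001, 0.1898]
tcp_rot: [0.167, 0.986, 0.0, -0.0]
force: [0.9, -0.5, 0.4]
width: 0.0877
finger_force: 0.0
```

Run:
```python
from h import *
s,c=wrist('w2');print(s['eef_pos'])
a=cam('w1.npz')
R=c['T'][:3,:3];
out=[]
for P in([.4643,.0743,.106],[.5059,-.0401,.106]):
    pc=R.T@(np.array(P)-c['T'][:3,3]);q=cv2.projectPoints(pc[None],np.zeros(3),np.zeros(3),c['intrinsics'],c['dist'])[0].ravel()
    x,y=q.round().astype(int);print(x,y)
    out.append(cv2.resize(c['frame'][y-20:y+20,x-20:x+20],(400,400),interpolation=cv2.INTER_CUBIC))
o=np.hstack(out);o=cv2.convertScaleAbs(o,alpha=1.2,beta=0)
cv2.imwrite('pics/c2.png',o[:,:,::-1])
```

```text
[0.54003341 0.00095421 0.18980003]
385 114
255 222
```

View pics/c2.png

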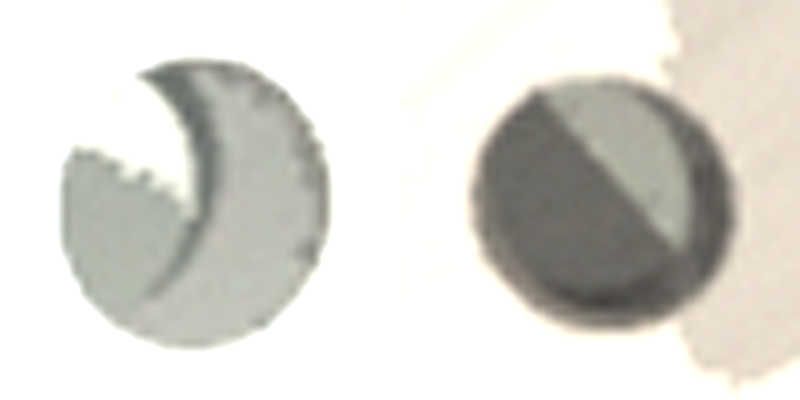

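Clear now. At hole A the flange hole is off by about 8 mm towards the left, and at hole B by only about 2 mm. The drift goes in B (plate_hole2) and the cap screw in A. Next, over to the drift.

>>> {"api": "apply_moves", "payload": {
  "steps": [
    [[0,-0.84,-0.2],0,1],
    [[0,-0.84,-0.2],0,1],
    [[0,-0.84,-0.2],0,1],
    [[0,-0.84,-0.2],0,1],
    [[0,-0.84,-0.2],0,1],
    [[0,-0.84,-0.2],0,1],
    [[0,-0.84,-0.2],0,1]
  ]
}}

```text
time_s: 3.0
eef_pos: [0.4569, -0.2401, 0.2517]
tcp_rot: [0.169, 0.986, 0.0, 0.002]
force: [-0.4, 0.5, -0.6]
width: 0.0875
finger_force: 0.0
```

Run:
```python
from h import *
s,d=wrist('w3');print(s['time_s'],s['eef_pos'])
R=d['T'][:3,:3]
pr=lambda P:cv2.projectPoints((R.T@(np.array(P)-d['T'][:3,3]))[None],np.zeros(3),np.zeros(3),d['intrinsics'],d['dist'])[0].ravel()
print(pr([.4573,-.2345,.138]),pr([.452,-.3215,.114]))
# flange arcs in w2
def circ(P):
    P=np.array(P,float);A=np.c_[2*P,np.ones(len(P))];x=np.linalg.lstsq(A,(P**2).sum(1),rcond=None)[0];return x[:2],np.sqrt(x[2]+x[:2]@x[:2])
c=cam('w2.npz')
for n,o,off,fl,pl in(('A',(365,94),0,[(190,70),(218,140),(212,205),(150,298)],[(62,200),(330,200),(196,348),(200,58),(300,110),(290,305)]),('B',(235,202),400,[(640,95),(682,150),(694,200),(685,245),(640,290)],[(472,195),(735,205),(603,332),(603,75),(690,110),(690,290)])):
    f=[plane(c,(o[0]+(x-off)/10,o[1]+y/10),.100)[:2] for x,y in fl];p=[plane(c,(o[0]+(x-off)/10,o[1]+y/10),.106)[:2] for x,y in pl]
    print(n,'flange',circ(f),'plate',circ(p))
```

```text
3.0 [ 0.45689874 -0.24005903  0.25165246]
[327.22723653 234.29873822] [237.4183403  252.97888736]
A flange (array([0.45916798, 0.06713258]), np.float64(0.010671127166072348)) plate (array([0.46472708, 0.07373997]), np.float64(0.009442418861065961))
B flange (array([ 0.50541945, -0.04301001]), np.float64(0.009121137630364108)) plate (array([ 0.50608997, -0.03990456]), np.float64(0.009791825848836344))
```

View pics/w3.png

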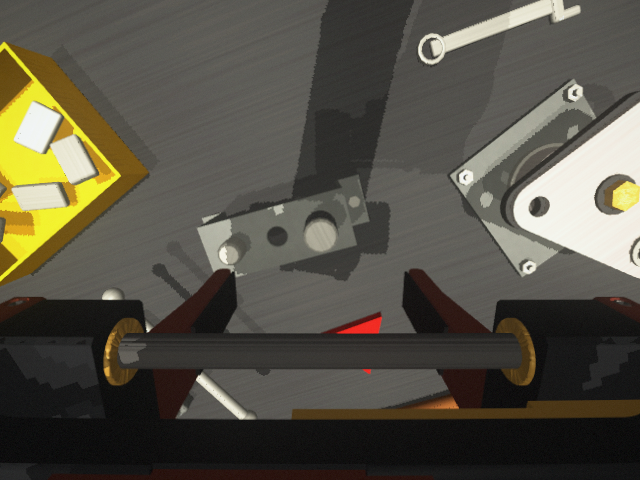

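The drift's head shows at about (320,234) with its top face, and the stop pin at (230,250). I'll turn this into a tool-frame shift and hold it against the other cameras' estimate.

Run:
```python
from h import *
d=cam('w3.npz');E=d['tcp']
g=cv2.cvtColor(d['frame'],cv2.COLOR_RGB2GRAY)
print(g[222:250:4,298:344:2])
p=plane(d,(320.5,234.5),.138);q=plane(d,(230.5,252),.114);print(p,q,np.linalg.norm((p-q)[:2]))
print((E[:3,:3].T@(p-E[:3,3])*1000).round(1),(E[:3,:3].T@(np.array([.4565,-.2350,.138])-E[:3,3])*1000).round(1))
```

```text
[[112 112 110 102  46  62 100 125 121 139 154 156 158 147 136 121 100  62
   44  76  87  87  94]
 [111 114 108  91 101 132 149 169 164 167 174 169 165 171 172 166 161 134
  104  61  85 111 109]
 [110 111 104  92 138 171 171 166 167 165 164 173 170 165 172 170 164 165
  132 103 101 109 110]
 [109 110 108 129 164 170 170 169 164 166 166 164 170 169 164 171 171 166
  159 124  94 110 110]
 [111 109 110 121 155 168 169 169 170 164 165 167 166 170 167 164 169 171
  164 121 112 110 109]
 [110 111 110 114 138 163 166 168 171 170 167 165 164 164 168 168 162 170
  135 114 108 108 107]
 [107 109 108 109 107 129 161 165 170 169 168 164 162 163 162 168 162 128
  111 108 108 106 107]]
[ 0.4555525  -0.23996216  0.138     ] [ 0.44893819 -0.32726461  0.114     ] 0.08755265295707024
[  1.7  -0.5 113.6] [  2.5   4.5 113.6]
```

>>> {"api": "apply_moves", "payload": {
  "steps": [
    [[0.007,0.007,0.15],0,0.8],
    [[0.007,0.007,0.28],0,0.7],
    [[0.007,0.007,0.4],0,0.7],
    [[0.007,0.007,0.48],0,0.7],
    [[0.007,0.007,0.51],0,0.6],
    [[0.007,0.007,0.51],0,0.5]
  ],
  "squeeze": 5
}}

```text
time_s: 3.65
eef_pos: [0.4556, -0.2342, 0.0958]
tcp_rot: [0.167, 0.986, 0.0, -0.001]
force: [0.3, -1.1, 0.6]
width: 0.0489
finger_force: 0.0
```

>>> {"api": "apply_moves", "payload": {
  "steps": [
    [[0,0,0],0,0.25],
    [[0,0,0],0,0.25],
    [[0,0,0],0,0.25],
    [[0,0,0],0,0.25]
  ]
}}

```text
time_s: 4.05
eef_pos: [0.4559, -0.2378, 0.098]
tcp_rot: [0.169, 0.986, -0.001, 0.001]
force: [-1.2, -4.2, 4.1]
width: 0.0294
finger_force: 5.0
```

>>> {"api": "apply_moves", "payload": {
  "steps": [
    [[0,-0.003,0],0,0.2],
    [[0,-0.006,0],0,0.2],
    [[0,-0.006,0],0,0.2],
    [[0,-0.006,0],0,0.2]
  ],
  "squeeze": 20
}}

```text
time_s: 4.45
eef_pos: [0.4559, -0.2379, 0.0979]
tcp_rot: [0.168, 0.986, 0.0, 0.001]
force: [-0.4, -0.8, 7.9]
width: 0.0296
finger_force: 20.0
```

>>> {"api": "apply_moves", "payload": {
  "steps": [
    [[0,0,-0.03],0,0.2],
    [[0,0,-0.07],0,0.2],
    [[0,0,-0.12],0,0.2],
    [[0,0,-0.18],0,0.2],
    [[0,0,-0.25],0,0.2],
    [[0,0,-0.32],0,0.2],
    [[0,0,-0.37],0,0.2],
    [[0,0,-0.4],0,0.2],
    [[0,0,-0.4],0,0.2]
  ]
}}

```text
time_s: 5.35
eef_pos: [0.455, -0.2376, 0.2178]
tcp_rot: [0.168, 0.986, 0.0, 0.001]
force: [0.7, 0.3, -4.2]
width: 0.0294
finger_force: 20.0
```

Run:
```python
from h import *
from workcell import observe
s=observe();E=Ro.from_quat(s['tcp_rot']).as_matrix();print(s['time_s'],s['eef_pos'],s['force'],s['torque'],s['width'],s['finger_force'])
print(E.T@(np.array([.5058,-.0418,0])-s['eef_pos'])*1000, E.T)
```

```text
5.35 [ 0.45497595 -0.23757597  0.21782134] [ 0.70190714  0.29194817 -4.16531861] [ 0.07120177  0.03938904 -0.02236758] 0.029440140246242513 19.995350794197293
[ 17.12434155 201.38127823 217.96740564] [[-9.43602230e-01  3.31079076e-01 -1.21522179e-03]
 [ 3.31078258e-01  9.43602937e-01  8.27471702e-04]
 [ 1.42064542e-03  3.78470627e-04 -9.99998919e-01]]
```

>>> {"api": "apply_moves", "payload": {
  "steps": [
    [[0.005,0.06,0],0,0.2],
    [[0.015,0.17,0],0,0.2],
    [[0.026,0.3,0],0,0.2],
    [[0.038,0.43,0],0,0.2],
    [[0.048,0.55,0],0,0.2],
    [[0.056,0.63,0],0,0.2],
    [[0.06,0.67,0],0,0.2],
    [[0.06,0.675,0],0,0.2],
    [[0.06,0.675,0],0,0.2]
  ]
}}

```text
time_s: 6.25
eef_pos: [0.5044, -0.0419, 0.2163]
tcp_rot: [0.168, 0.986, -0.0, -0.0]
force: [-0.3, -0.2, -4.3]
width: 0.0293
finger_force: 20.0
```

>>> {"api": "apply_moves", "payload": {
  "steps": [
    [[0,0,0.02],0,0.2],
    [[0,0,0.04],0,0.2],
    [[0,0,0.055],0,0.2],
    [[0,0,0.055],0,0.2]
  ]
}}

```text
time_s: 6.65
eef_pos: [0.5043, -0.0413, 0.1992]
tcp_rot: [0.169, 0.986, -0.0, -0.001]
force: [-0.6, -0.2, -3.6]
width: 0.0296
finger_force: 20.0
```

Run:
```python
from h import *
from workcell import observe,capture
s=observe();print(s['time_s'],s['eef_pos'],s['force'],s['torque'])
o=[]
for n,p in(('scene',(323,226)),('side',(328,219))):
    c={k:np.array(v) for k,v in capture(n).items()};np.savez(n+'1.npz',**c);f=c['frame'];x,y=p
    o.append(cv2.resize(f[y-45:y+35,x-40:x+40],(400,400),interpolation=cv2.INTER_CUBIC))
cv2.imwrite('pics/c4.png',np.hstack(o)[:,:,::-1])
```

```text
6.65 [ 0.50425978 -0.04134497  0.19924704] [-0.55320536 -0.19522819 -3.62344016] [ 0.01038158  0.00170034 -0.0514134 ]
```

View pics/c4.png

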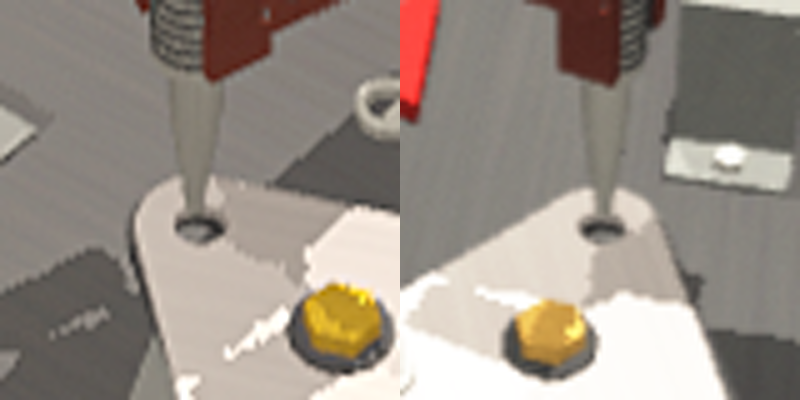

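The tip stands just above hole B: scene tip about (322,223.6) with the hole at (323,227), side tip about (328.6,217) with the hole at (328.6,220).

Run:
```python
from h import *
for n,t,h in(('scene1.npz',(322,223.6),(323,227)),('side1.npz',(328.6,217),(328.6,220))):
    c=cam(n);a=plane(c,t,.111);b=plane(c,h,.106);print(n,a,b,(a-b)*1000)
```

```text
scene1.npz [ 0.50543094 -0.0386828   0.111     ] [ 0.50738742 -0.03495654  0.106     ] [-1.95648247 -3.72626139  5.        ]
side1.npz [ 0.50668819 -0.04019085  0.111     ] [ 0.50618165 -0.03660156  0.106     ] [ 0.50654049 -3.58929384  5.        ]
```

>>> {"api": "apply_moves", "payload": {
  "steps": [
    [[0,0,0.01],0,0.2],
    [[0,0,0.02],0,0.2],
    [[0,0,0.03],0,0.2],
    [[0,0,0.035],0,0.2],
    [[0,0,0.04],0,0.2],
    [[0,0,0.045],0,0.2],
    [[0,0,0.05],0,0.2],
    [[0,0,0.05],0,0.2]
  ],
  "squeeze": 10
}}

```text
time_s: 7.55
eef_pos: [0.5048, -0.0408, 0.185]
tcp_rot: [0.168, 0.986, -0.0, -0.0]
force: [-0.7, 0.0, -4.0]
width: 0.0294
finger_force: 10.0
```

>>> {"api": "apply_moves", "payload": {
  "steps": [
    [[0,0,0.01],0,0.2],
    [[0,0,0.02],0,0.2],
    [[0,0,0.03],0,0.2],
    [[0,0,0.04],0,0.2],
    [[0,0,0.05],0,0.2],
    [[0,0,0.05],0,0.2]
  ]
}}

```text
time_s: 8.15
eef_pos: [0.5047, -0.0408, 0.1697]
tcp_rot: [0.168, 0.986, -0.0, -0.0]
force: [-0.1, -0.3, -4.3]
width: 0.0297
finger_force: 10.0
```

>>> {"api": "apply_moves", "payload": {
  "steps": [
    [[0,0,0.005],0,0.2],
    [[0,0,0.01],0,0.2],
    [[0,0,0.015],0,0.2],
    [[0,0,0.02],0,0.2],
    [[0,0,0.025],0,0.2],
    [[0,0,0.025],0,0.2]
  ]
}}

```text
time_s: 8.75
eef_pos: [0.5048, -0.0408, 0.1624]
tcp_rot: [0.168, 0.986, -0.0, -0.0]
force: [-0.1, -0.4, -4.9]
width: 0.0297
finger_force: 10.0
```

>>> {"api": "apply_moves", "payload": {
  "steps": [
    [[0,0,0.004],0,0.2],
    [[0,0,0.008],0,0.2],
    [[0,0,0.012],0,0.2],
    [[0,0,0.016],0,0.2],
    [[0,0,0.02],0,0.2],
    [[0,0,0.02],0,0.2]
  ]
}}

```text
time_s: 9.35
eef_pos: [0.5048, -0.0408, 0.1564]
tcp_rot: [0.168, 0.986, -0.0, -0.0]
force: [-0.3, -1.0, -4.0]
width: 0.0293
finger_force: 10.0
```

>>> {"api": "apply_moves", "payload": {
  "steps": [
    [[0,0,0.004],0,0.2],
    [[0,0,0.008],0,0.2],
    [[0,0,0.012],0,0.2],
    [[0,0,0.012],0,0.2]
  ]
}}

```text
time_s: 9.75
eef_pos: [0.5048, -0.0406, 0.1529]
tcp_rot: [0.168, 0.986, 0.0, -0.0]
force: [-0.5, 0.8, -3.7]
width: 0.0294
finger_force: 10.0
```

>>> {"api": "apply_moves", "payload": {
  "steps": [
    [[0,0,0.004],0,0.2],
    [[0,0,0.008],0,0.2],
    [[0,0,0.012],0,0.2],
    [[0,0,0.012],0,0.2]
  ]
}}

```text
time_s: 10.15
eef_pos: [0.5048, -0.0408, 0.1492]
tcp_rot: [0.168, 0.986, -0.0, -0.0]
force: [1.0, 0.5, -4.4]
width: 0.0301
finger_force: 10.0
```

>>> {"api": "apply_moves", "payload": {
  "steps": [
    [[0,0,0.003],0,0.2],
    [[0,0,0.006],0,0.2],
    [[0,0,0.009],0,0.2],
    [[0,0,0.009],0,0.2]
  ]
}}

```text
time_s: 10.55
eef_pos: [0.5049, -0.0407, 0.1466]
tcp_rot: [0.168, 0.986, 0.0, -0.0]
force: [-0.2, 1.0, -4.0]
width: 0.0297
finger_force: 10.0
```

>>> {"api": "apply_moves", "payload": {
  "steps": [
    [[0,0,0.003],0,0.2],
    [[0,0,0.006],0,0.2],
    [[0,0,0.009],0,0.2],
    [[0,0,0.009],0,0.2]
  ]
}}

```text
time_s: 10.95
eef_pos: [0.5049, -0.0408, 0.1439]
tcp_rot: [0.168, 0.986, -0.0, -0.0]
force: [-0.9, 0.8, -3.9]
width: 0.0297
finger_force: 10.0
```

>>> {"api": "apply_moves", "payload": {
  "steps": [
    [[0,0,0.003],0,0.2],
    [[0,0,0.006],0,0.2],
    [[0,0,0.009],0,0.2],
    [[0,0,0.009],0,0.2]
  ]
}}

```text
time_s: 11.35
eef_pos: [0.5048, -0.041, 0.1412]
tcp_rot: [0.168, 0.986, -0.0, -0.0]
force: [0.5, 1.3, -4.2]
width: 0.0298
finger_force: 10.0
```

>>> {"api": "apply_moves", "payload": {
  "steps": [
    [[0,0,0.002],0,0.2],
    [[0,0,0.004],0,0.2],
    [[0,0,0.006],0,0.2],
    [[0,0,0.006],0,0.2]
  ]
}}

```text
time_s: 11.75
eef_pos: [0.5047, -0.041, 0.1394]
tcp_rot: [0.168, 0.986, -0.0, -0.0]
force: [-1.5, 0.1, -3.8]
width: 0.0296
finger_force: 10.0
```

>>> {"api": "apply_moves", "payload": {
  "steps": [
    [[0,0,0.002],0,0.2],
    [[0,0,0.004],0,0.2],
    [[0,0,0.006],0,0.2],
    [[0,0,0.006],0,0.2]
  ]
}}

```text
time_s: 12.15
eef_pos: [0.5047, -0.0411, 0.1376]
tcp_rot: [0.168, 0.986, -0.0, -0.0]
force: [-1.6, -1.3, -3.2]
width: 0.0296
finger_force: 10.0
```

>>> {"api": "apply_moves", "payload": {
  "steps": [
    [[0.001,-0.002,0],0,0.2],
    [[0.001,-0.002,0],0,0.2],
    [[0.001,-0.002,0],0,0.2]
  ]
}}

```text
time_s: 12.45
eef_pos: [0.5045, -0.0412, 0.1377]
tcp_rot: [0.168, 0.986, 0.0, 0.0]
force: [-0.5, -0.4, -4.0]
width: 0.0296
finger_force: 10.0
```

>>> {"api": "apply_moves", "payload": {
  "steps": [
    [[0,0,0.002],0,0.2],
    [[0,0,0.004],0,0.2],
    [[0,0,0.004],0,0.2]
  ]
}}

```text
time_s: 12.75
eef_pos: [0.5045, -0.0412, 0.1365]
tcp_rot: [0.168, 0.986, 0.0, 0.0]
force: [-0.9, 0.7, -3.8]
width: 0.0295
finger_force: 10.0
```

>>> {"api": "apply_moves", "payload": {
  "steps": [
    [[0,0,0.002],0,0.2],
    [[0,0,0.004],0,0.2],
    [[0,0,0.004],0,0.2]
  ]
}}

```text
time_s: 13.05
eef_pos: [0.5044, -0.0413, 0.1352]
tcp_rot: [0.168, 0.986, -0.0, -0.0]
force: [-0.3, -0.7, -4.4]
width: 0.0296
finger_force: 10.0
```

>>> {"api": "apply_moves", "payload": {
  "steps": [
    [[0,0,0.002],0,0.2],
    [[0,0,0.004],0,0.2],
    [[0,0,0.004],0,0.2]
  ]
}}

```text
time_s: 13.35
eef_pos: [0.5043, -0.0414, 0.134]
tcp_rot: [0.168, 0.986, -0.0, -0.0]
force: [-0.3, -0.5, -3.3]
width: 0.0293
finger_force: 10.0
```

>>> {"api": "apply_moves", "payload": {
  "steps": [
    [[0,-0.001,0.002],0,0.2],
    [[0,-0.001,0.004],0,0.2],
    [[0,-0.001,0.004],0,0.2]
  ]
}}

```text
time_s: 13.65
eef_pos: [0.5042, -0.0416, 0.1328]
tcp_rot: [0.168, 0.986, -0.0, -0.0]
force: [-1.1, -0.8, -3.4]
width: 0.0298
finger_force: 10.0
```

>>> {"api": "apply_moves", "payload": {
  "steps": [
    [[0,0,0.002],0,0.2],
    [[0,0,0.004],0,0.2],
    [[0,0,0.006],0,0.2],
    [[0,0,0.006],0,0.2]
  ]
}}

```text
time_s: 14.05
eef_pos: [0.5042, -0.0417, 0.131]
tcp_rot: [0.168, 0.986, -0.0, -0.0]
force: [-1.4, -1.1, -3.3]
width: 0.03
finger_force: 10.0
```

>>> {"api": "apply_moves", "payload": {
  "steps": [
    [[0.001,-0.001,0.001],0,0.2],
    [[0.001,-0.001,0.004],0,0.2],
    [[0.001,-0.001,0.006],0,0.2],
    [[0.001,-0.001,0.006],0,0.2]
  ]
}}

```text
time_s: 14.45
eef_pos: [0.504, -0.0418, 0.1292]
tcp_rot: [0.168, 0.986, -0.0, 0.0]
force: [-1.5, -1.2, -3.9]
width: 0.0296
finger_force: 10.0
```

>>> {"api": "apply_moves", "payload": {
  "steps": [
    [[0,0,0.003],0,0.2],
    [[0,0,0.006],0,0.2],
    [[0,0,0.009],0,0.2],
    [[0,0,0.009],0,0.2]
  ]
}}

```text
time_s: 14.85
eef_pos: [0.5039, -0.0418, 0.1265]
tcp_rot: [0.168, 0.986, -0.0, -0.0]
force: [-1.4, -1.1, -4.0]
width: 0.0296
finger_force: 10.0
```

>>> {"api": "apply_moves", "payload": {
  "steps": [
    [[0.001,-0.001,0.001],0,0.2],
    [[0.001,-0.001,0.004],0,0.2],
    [[0.001,-0.001,0.008],0,0.2],
    [[0.001,-0.001,0.008],0,0.2]
  ]
}}

```text
time_s: 15.25
eef_pos: [0.5038, -0.0418, 0.1241]
tcp_rot: [0.168, 0.986, 0.0, 0.0]
force: [0.1, 0.1, -4.0]
width: 0.0296
finger_force: 10.0
```

>>> {"api": "apply_moves", "payload": {
  "steps": [
    [[0.001,-0.001,0.003],0,0.2],
    [[0.001,-0.001,0.006],0,0.2],
    [[0.001,-0.001,0.009],0,0.2],
    [[0.001,-0.001,0.009],0,0.2]
  ]
}}

```text
time_s: 15.65
eef_pos: [0.5033, -0.0419, 0.1215]
tcp_rot: [0.168, 0.986, 0.0, 0.0]
force: [1.2, 0.6, -4.2]
width: 0.0293
finger_force: 10.0
```

>>> {"api": "apply_moves", "payload": {
  "steps": [
    [[-0.001,0.001,0.002],0,0.2],
    [[-0.001,0.001,0.006],0,0.2],
    [[-0.001,0.001,0.01],0,0.2],
    [[-0.001,0.001,0.013],0,0.2],
    [[-0.001,0.001,0.016],0,0.2],
    [[-0.001,0.001,0.016],0,0.2]
  ]
}}

```text
time_s: 16.25
eef_pos: [0.5034, -0.0419, 0.1166]
tcp_rot: [0.168, 0.986, -0.0, -0.0]
force: [-0.3, 0.8, -4.0]
width: 0.0295
finger_force: 10.0
```

>>> {"api": "apply_moves", "payload": {
  "steps": [
    [[0,0,0.002],0,0.2],
    [[0,0,0.004],0,0.2],
    [[0,0,0.004],0,0.2]
  ]
}}

```text
time_s: 16.55
eef_pos: [0.5035, -0.042, 0.1155]
tcp_rot: [0.168, 0.986, -0.0, -0.0]
force: [-0.3, -0.4, -4.6]
width: 0.0297
finger_force: 10.0
```

>>> {"api": "apply_moves", "payload": {
  "steps": [
    [[0,0,0.002],0,0.2],
    [[0,0,0.004],0,0.2],
    [[0,0,0.004],0,0.2]
  ]
}}

```text
time_s: 16.85
eef_pos: [0.5035, -0.042, 0.1142]
tcp_rot: [0.168, 0.986, -0.0, -0.0]
force: [0.0, 0.5, -4.4]
width: 0.0293
finger_force: 10.0
```

>>> {"api": "apply_moves", "payload": {
  "steps": [
    [[0,0,0.001],0,0.2],
    [[0,0,0.002],0,0.2],
    [[0,0,0.002],0,0.2]
  ]
}}

```text
time_s: 17.15
eef_pos: [0.5036, -0.042, 0.114]
tcp_rot: [0.168, 0.986, 0.0, 0.0]
force: [-1.9, 0.6, -0.5]
width: 0.0296
finger_force: 10.0
```

The shoulder is resting on the plate, since the held weight has gone. I release and back off.

>>> {"api": "apply_moves", "payload": {
  "steps": [
    [[0,0,0],0,0.45],
    [[0,0,0],0,0.5],
    [[0,0,0],0,0.5],
    [[0,0,0],0,0.5],
    [[0,0,-0.08],0,0.5],
    [[0,0,-0.2],0,0.5],
    [[0,0,-0.35],0,0.5],
    [[0,0,-0.5],0,0.6],
    [[0,0,-0.5],0,0.8]
  ]
}}

```text
time_s: 18.05
eef_pos: [0.5065, -0.0424, 0.2694]
tcp_rot: [0.168, 0.986, 0.001, 0.005]
force: [0.4, 0.4, -0.1]
width: 0.0561
finger_force: 0.0
```

Run:
```python
from h import *
from workcell import observe,capture
s=observe();print(s['time_s'],s['eef_pos'],s['force'],s['width'])
o=[]
for n,p in(('scene',(345,250)),('side',(320,240))):
    c={k:np.array(v) for k,v in capture(n).items()};np.savez(n+'2.npz',**c);f=c['frame'];x,y=p
    o.append(cv2.resize(f[y-60:y+60,x-80:x+80],(400,300),interpolation=cv2.INTER_CUBIC))
w=wrist('w4')[1]['frame']
r=cv2.resize(w[:300,120:520],(400,300))
z=w[60:180,280:440];z=cv2.resize(z,(400,300),interpolation=cv2.INTER_CUBIC)
cv2.imwrite('pics/c5.png',np.vstack([np.hstack(o),np.hstack([r,z])])[:,:,::-1])
```

```text
18.05 [ 0.50653394 -0.0424251   0.26944501] [ 0.40052145  0.35720925 -0.12685754] 0.0560968051925823
```

View pics/c5.png

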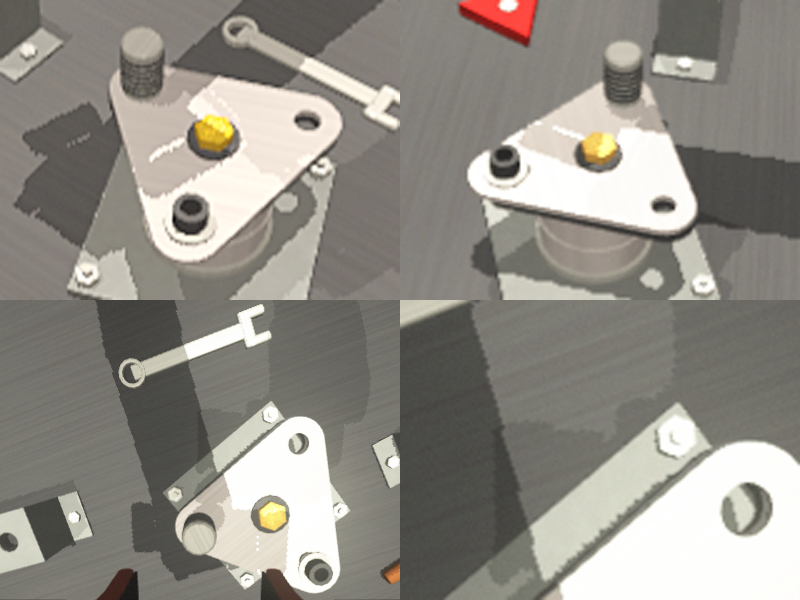

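The drift stands upright with its shoulder on the plate at hole B, and hole A (w4 about (418,143)) is open. Now to the cap screw.

>>> {"api": "apply_moves", "payload": {
  "steps": [
    [[0.05,0.15,0],0,0.8],
    [[0.1,0.32,0],0,0.8],
    [[0.15,0.48,0],0,0.7],
    [[0.2,0.65,0.03],0,0.6],
    [[0.24,0.8,0.1],0,0.6],
    [[0.27,0.9,0.16],0,0.6],
    [[0.27,0.92,0.22],0,0.6],
    [[0.27,0.92,0.22],0,0.6],
    [[0.27,0.92,0.22],0,0.6]
  ]
}}

```text
time_s: 19.1
eef_pos: [0.5181, 0.2439, 0.1966]
tcp_rot: [0.169, 0.986, -0.001, -0.001]
force: [-0.2, 0.0, -0.1]
width: 0.0527
finger_force: 0.0
```

Run:
```python
from h import *
s,c=wrist('w5');print(s['time_s'],s['eef_pos'],s['width'],s['force'])
R=c['T'][:3,:3]
q=cv2.projectPoints((R.T@(np.array([.518,.242,.104])-c['T'][:3,3]))[None],np.zeros(3),np.zeros(3),c['intrinsics'],c['dist'])[0].ravel();print(q)
x,y=q.round().astype(int)
g=cv2.cvtColor(c['frame'],cv2.COLOR_RGB2GRAY)
w=g[y-30:y+30,x-30:x+30]
n,l,st,ce=cv2.connectedComponentsWithStats((w<70).astype(np.uint8))
print([(st[i][4],ce[i]+[x-30,y-30]) for i in range(1,n) if st[i][4]>15])
o=c['frame'][max(0,y-40):y+40,x-40:x+40];cv2.imwrite('pics/c6.png',cv2.resize(o,(480,480),interpolation=cv2.INTER_CUBIC)[:,:,::-1]);print(x,y)
```

```text
19.1 [0.51813443 0.2439371  0.19656584] 0.05265909061511193 [-0.20075753  0.00151015 -0.06354913]
[319.15293512 243.7276872 ]
[(np.int32(132), array([321.84090909, 244.90909091]))]
319 244
```

View pics/c6.png

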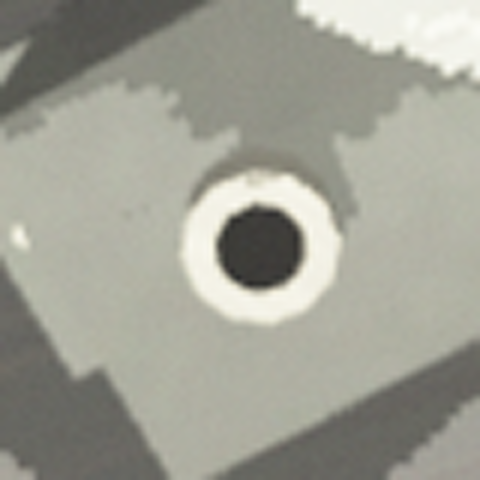

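The cap screw head is centred at (321.8,244.9), dark socket inside a plain ring. Its position matches the fixed cameras once the grip-measured bias is removed. I descend and grasp.

>>> {"api": "apply_moves", "payload": {
  "steps": [
    [[-0.002,0.009,0.1],0,0.6],
    [[-0.002,0.009,0.2],0,0.55],
    [[-0.002,0.009,0.28],0,0.5],
    [[-0.002,0.009,0.33],0,0.5],
    [[-0.002,0.009,0.342],0,0.45],
    [[-0.002,0.009,0.345],0,0.4],
    [[-0.002,0.009,0.345],0,0.4]
  ],
  "squeeze": 5
}}

```text
time_s: 19.85
eef_pos: [0.521, 0.2474, 0.0955]
tcp_rot: [0.169, 0.986, 0.001, 0.001]
force: [-0.8, 0.1, -0.3]
width: 0.0353
finger_force: 0.0
```

>>> {"api": "apply_moves", "payload": {
  "steps": [
    [[0,0,0],0,0.2],
    [[0,0,0],0,0.15],
    [[0,0,0],0,0.15],
    [[0,0,0],0,0.15],
    [[0,0,0],0,0.15]
  ]
}}

```text
time_s: 20.35
eef_pos: [0.5202, 0.2466, 0.095]
tcp_rot: [0.168, 0.986, -0.0, 0.0]
force: [-2.6, -4.9, 5.3]
width: 0.0204
finger_force: 5.0
```

>>> {"api": "apply_moves", "payload": {
  "steps": [
    [[0.001,-0.004,0],0,0.1],
    [[0.001,-0.006,0],0,0.1],
    [[0.001,-0.006,0],0,0.1],
    [[0.001,-0.006,0],0,0.1]
  ],
  "squeeze": 15
}}

```text
time_s: 20.75
eef_pos: [0.5201, 0.2465, 0.095]
tcp_rot: [0.168, 0.986, 0.001, 0.001]
force: [0.4, -0.3, 5.8]
width: 0.0206
finger_force: 15.0
```

>>> {"api": "apply_moves", "payload": {
  "steps": [
    [[0,0,-0.02],0,0.1],
    [[0,0,-0.06],0,0.1],
    [[0,0,-0.12],0,0.1],
    [[0,0,-0.2],0,0.1],
    [[0,0,-0.28],0,0.1],
    [[0,0,-0.36],0,0.1],
    [[0,0,-0.4],0,0.1],
    [[0,0,-0.4],0,0.1],
    [[0,0,-0.4],0,0.1]
  ]
}}

```text
time_s: 21.65
eef_pos: [0.5187, 0.246, 0.2136]
tcp_rot: [0.168, 0.986, -0.0, -0.0]
force: [-0.5, -0.5, -1.2]
width: 0.0203
finger_force: 15.0
```

Run:
```python
from h import *
from workcell import observe,capture
s=observe();print(s['time_s'],s['eef_pos'],s['force'],s['width'])
c=cam('w5.npz');p=plane(c,(321.9,245),.104);print('bolt wrist',p)
def circ_hole(c,guess,rng=20,z=.106):
    g=cv2.cvtColor(c['frame'],cv2.COLOR_RGB2GRAY);x,y=guess
    w=g[y-rng:y+rng+1,x-rng:x+rng+1];t,m=cv2.threshold(w,0,1,cv2.THRESH_BINARY_INV+cv2.THRESH_OTSU)
    cs,_=cv2.findContours(m,cv2.RETR_EXTERNAL,cv2.CHAIN_APPROX_NONE)
    for k in cs:
        a=cv2.contourArea(k)
        if 40<a: e=cv2.fitEllipse(k);q=(e[0][0]+x-rng,e[0][1]+y-rng);print(t,a,q,e[1],plane(c,q,z))
circ_hole(cam('w4.npz'),(418,143),15)
circ_hole(cam('scene2.npz'),(387,238),8);circ_hole(cam('side2.npz'),(345,262),8)
```

```text
21.65 [0.51868047 0.24600172 0.21363203] [-0.48067439 -0.52315754 -1.23918164] 0.0202861763063188
bolt wrist [0.51970874 0.24370937 0.104     ]
187.0 192.5 (418.6037254333496, 143.3443260192871) (17.96751594543457, 19.904781341552734) [0.46099152 0.06946323 0.106     ]
148.0 46.0 (387.5651969909668, 237.94793033599854) (6.299527645111084, 9.615616798400879) [0.45997893 0.0722614  0.106     ]
```

>>> {"api": "apply_moves", "payload": {
  "steps": [
    [[0,-0.06,0],0,0.1],
    [[-0.002,-0.17,0],0,0.1],
    [[-0.004,-0.3,0],0,0.1],
    [[-0.006,-0.43,0],0,0.1],
    [[-0.008,-0.54,0],0,0.1],
    [[-0.009,-0.6,0],0,0.1],
    [[-0.009,-0.612,0],0,0.1],
    [[-0.009,-0.612,0],0,0.1],
    [[-0.009,-0.612,0.05],0,0.1],
    [[-0.009,-0.612,0.1],0,0.1],
    [[-0.009,-0.612,0.13],0,0.1],
    [[-0.009,-0.612,0.13],0,0.1]
  ]
}}

```text
time_s: 22.85
eef_pos: [0.4604, 0.073, 0.1739]
tcp_rot: [0.167, 0.986, -0.001, -0.001]
force: [-0.2, 0.2, -0.7]
width: 0.0205
finger_force: 15.0
```

Run:
```python
from h import *
from workcell import observe,capture
s=observe();E=Ro.from_quat(s['tcp_rot']).as_matrix();print(s['time_s'],s['eef_pos'],s['force'])
print((E.T@(np.array([.4606,.0719,.095])-s['eef_pos'])/0.3).round(4))
for n in('scene','side'):
    c={k:np.array(v) for k,v in capture(n).items()};np.savez(n+'3.npz',**c)
```

```text
22.85 [0.46040801 0.07304843 0.17394806] [-0.19200382  0.22933705 -0.678103  ]
[-0.0024 -0.003   0.2632]
```

>>> {"api": "apply_moves", "payload": {
  "steps": [
    [[-0.002,-0.003,0.01],0,0.1],
    [[-0.002,-0.003,0.025],0,0.1],
    [[-0.002,-0.003,0.035],0,0.1],
    [[-0.002,-0.003,0.042],0,0.1],
    [[-0.002,-0.003,0.049],0,0.1],
    [[-0.002,-0.003,0.053],0,0.1],
    [[-0.002,-0.003,0.053],0,0.1]
  ],
  "squeeze": 8
}}

```text
time_s: 23.65
eef_pos: [0.4611, 0.0708, 0.1592]
tcp_rot: [0.168, 0.986, -0.0, -0.0]
force: [-0.5, 0.1, -0.8]
width: 0.021
finger_force: 8.0
```

>>> {"api": "apply_moves", "payload": {
  "steps": [
    [[0,0,0.005],0,0.1],
    [[0,0,0.01],0,0.1],
    [[0,0,0.015],0,0.1],
    [[0,0,0.02],0,0.1],
    [[0,0,0.02],0,0.1]
  ]
}}

```text
time_s: 24.15
eef_pos: [0.461, 0.0709, 0.1531]
tcp_rot: [0.168, 0.986, -0.0, -0.0]
force: [0.1, 0.2, -1.2]
width: 0.0204
finger_force: 8.0
```

>>> {"api": "apply_moves", "payload": {
  "steps": [
    [[0,0,0.005],0,0.1],
    [[0,0,0.01],0,0.1],
    [[0,0,0.015],0,0.1],
    [[0,0,0.02],0,0.1],
    [[0,0,0.02],0,0.1]
  ]
}}

```text
time_s: 24.65
eef_pos: [0.461, 0.0708, 0.1471]
tcp_rot: [0.168, 0.986, -0.0, -0.0]
force: [-0.2, 0.8, 0.2]
width: 0.0208
finger_force: 8.0
```

>>> {"api": "apply_moves", "payload": {
  "steps": [
    [[0,0,0.008],0,0.1],
    [[0,0,0.016],0,0.1],
    [[0,0,0.024],0,0.1],
    [[0,0,0.032],0,0.1],
    [[0,0,0.04],0,0.1],
    [[0,0,0.04],0,0.1]
  ]
}}

```text
time_s: 25.25
eef_pos: [0.4609, 0.0708, 0.1349]
tcp_rot: [0.168, 0.986, -0.0, -0.0]
force: [-0.3, 0.2, -1.7]
width: 0.0208
finger_force: 8.0
```

>>> {"api": "apply_moves", "payload": {
  "steps": [
    [[0,0,0.01],0,0.1],
    [[0,0,0.02],0,0.1],
    [[0,0,0.03],0,0.1],
    [[0,0,0.04],0,0.1],
    [[0,0,0.05],0,0.1],
    [[0,0,0.06],0,0.1],
    [[0,0,0.068],0,0.1],
    [[0,0,0.074],0,0.1],
    [[0,0,0.074],0,0.1]
  ]
}}

```text
time_s: 26.15
eef_pos: [0.461, 0.0708, 0.1129]
tcp_rot: [0.168, 0.986, -0.0, -0.0]
force: [-0.0, -0.6, -0.3]
width: 0.0207
finger_force: 8.0
```

>>> {"api": "apply_moves", "payload": {
  "steps": [
    [[0,0,0.002],0,0.1],
    [[0,0,0.004],0,0.1],
    [[0,0,0.004],0,0.1]
  ]
}}

```text
time_s: 26.45
eef_pos: [0.4612, 0.0709, 0.1119]
tcp_rot: [0.168, 0.986, 0.0, 0.0]
force: [0.4, 0.2, -0.5]
width: 0.0207
finger_force: 8.0
```

>>> {"api": "apply_moves", "payload": {
  "steps": [
    [[0,0,0.002],0,0.1],
    [[0,0,0.003],0,0.1],
    [[0,0,0.003],0,0.1]
  ]
}}

```text
time_s: 26.75
eef_pos: [0.4612, 0.0709, 0.111]
tcp_rot: [0.168, 0.986, 0.0, 0.0]
force: [-0.2, 0.4, -0.2]
width: 0.0203
finger_force: 8.0
```

>>> {"api": "apply_moves", "payload": {
  "steps": [
    [[0,0,0.001],0,0.1],
    [[0,0,0.002],0,0.1],
    [[0,0,0.002],0,0.1]
  ]
}}

```text
time_s: 27.05
eef_pos: [0.4613, 0.0709, 0.1108]
tcp_rot: [0.168, 0.986, 0.0, 0.0]
force: [-1.6, 0.1, 5.6]
width: 0.0203
finger_force: 8.0
```

Contact of about 6 N: the head is seated. I release and retract.

>>> {"api": "apply_moves", "payload": {
  "steps": [
    [[0,0,0],0,0.35],
    [[0,0,0],0,0.4],
    [[0,0,0],0,0.4],
    [[0,0,0],0,0.4],
    [[0,0,-0.06],0,0.4],
    [[0,0,-0.16],0,0.4],
    [[0,0,-0.3],0,0.4],
    [[0,0,-0.45],0,0.4],
    [[0,0,-0.5],0,0.4],
    [[0,0,-0.5],0,0.4]
  ]
}}

```text
time_s: 28.05
eef_pos: [0.4625, 0.0712, 0.2628]
tcp_rot: [0.168, 0.986, 0.001, 0.002]
force: [0.1, 0.1, 0.6]
width: 0.0349
finger_force: 0.0
```

Run:
```python
from h import *
from workcell import observe,capture
s,c=wrist('w6');print(s['time_s'],s['eef_pos'],s['force'])
S={}
for n in('scene','side'): S[n]={k:np.array(v) for k,v in capture(n).items()}
# expected pixel of bolt head top (z .120), and of the socket found there
def proj(c,P): return cv2.projectPoints(np.array([P],float),c['rvec'].astype(float),c['tvec'].astype(float),c['intrinsics'],c['dist'])[0].ravel()
f=[]
for n in S:
    g=cv2.cvtColor(S[n]['frame'],cv2.COLOR_RGB2GRAY);q=proj(S[n],[.4612,.0715,.120]);x,y=q.round().astype(int)
    w=g[y-8:y+9,x-8:x+9];k,l,st,ce=cv2.connectedComponentsWithStats((w<80).astype(np.uint8))
    L=[(st[i][4],ce[i]+[x-8,y-8]) for i in range(1,k) if st[i][4]>4];print(n,q,L);f.append(min(L,key=lambda e:np.linalg.norm(e[1]-q))[1] if L else q)
print('bolt top',tri(S['scene'],f[0],S['side'],f[1]))
# drift head top z .154: bounding of head in both
for n in S:
    print(n,proj(S[n],[.5036,-.042,.154]),np.abs(S[n]['frame'].astype(int)-cam(n+'2.npz')['frame'])[185:235,295:370].mean())
R=c['T'][:3,:3];print(cv2.projectPoints((R.T@(np.array([.4612,.0682,.120])-c['T'][:3,3]))[None],np.zeros(3),np.zeros(3),c['intrinsics'],c['dist'])[0].ravel())
g=cv2.cvtColor(c['frame'],cv2.COLOR_RGB2GRAY);k,l,st,ce=cv2.connectedComponentsWithStats((g[190:290,270:370]<70).astype(np.uint8))
print([(st[i][4],ce[i]+[270,190]) for i in range(1,k) if 30<st[i][4]<900])
```

```text
28.05 [0.46250848 0.07119487 0.26283671] [0.07953231 0.11537862 0.56173906]
scene [387.81331307 233.08273999] [(np.int32(21), array([388.38095238, 232.42857143]))]
side [346.15681744 257.21645841] [(np.int32(17), array([345.11764706, 256.58823529]))]
bolt top [0.46291771 0.07323651 0.12399265]
scene [321.34790474 205.74119996] 22.428622222222224
side [330.63863455 200.75952237] 24.51502222222222
[316.8627127 228.1047418]
[]
```

Run:
```python
from h import *
from workcell import capture
for n,(x,y) in(('scene',(321,212)),('side',(330,208))):
    a=cam(n+'2.npz')['frame'];b=np.array(capture(n)['frame'])
    for nm,(u,v,w,h) in(('drift',(x,y,11,15)),('plug',((351,244) if n=='scene' else (318,240))+(10,8))):
        r=cv2.matchTemplate(b[v-h-10:v+h+10,u-w-10:u+w+10],a[v-h:v+h,u-w:u+w],cv2.TM_CCOEFF_NORMED);_,m,_,l=cv2.minMaxLoc(r);print(n,nm,round(m,3),l[0]-10,l[1]-10)
```

```text
scene drift 0.955 0 0
scene plug 0.892 0 0
side drift 0.894 0 0
side plug 0.898 0 0
```

The drift and plate are unmoved, the screw is in place and the gripper is clear. Handing in.

```bash
python3 -c "
from workcell import sign_off
print(sign_off())"
```

```text
the job is handed in; nothing more can be done
None
```

The drift pin stands fully home in plate_hole2 and the large cap screw is seated in plate_hole1; I handed the job in after about 28 s of robot time, with force readings at the wrist under about 8 N, and the hand-in returned no verdict.

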